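Undo the push-and-turn cap of the bottle in the vise

ROBOT

A 7-joint arm with a two-finger parallel gripper is mounted at the origin on the work surface. World frame = base frame: x ahead of the robot, y to its left, z up, the work surface at z = 0. Lengths are in m, angles in rad, forces in N, time in s.
With the tool pointing down it reaches from about 0.35 to 0.9 m from the base axis. Payload 8.1 kg.
Tool frame: the origin (TCP) lies midway between the tips of the shut fingers; the grasp point (between the pads) lies 19 mm behind it; z points along the fingers, y is the line along which they close (so a half turn about z gives the same grasp; the last joint's range is limited). The gripper opens to 92 mm and grips with 3 to 60 N. Pads are 19 mm wide; open, the fingers measure 130 mm over their backs; the gripper's body (75 mm by 190 mm) begins 47 mm behind the grasp point.
Start: joints at [1.032, 0.434, 0.025, 1.573, -0.012, 1.134, -0.075], TCP at [0.264, -0.567, 0.227] pointing down, gripper open.
Joint ranges: [-2.62, 2.62], [-0.44, 2.09], [-1.27, 1.32], [0.08, 2.57], [-1.32, 4.46], [0.12, 2], [-2.74, 2.74]. Speed limits (rad/s): [2.22, 2.22, 3.01, 3.01, 3.14, 3.14, 3.14].

INTERFACE

Orientations are given as a rotation vector (axis times angle).
In Python, from cell import arm gives the robot as it stands.
- The arm moves only by the tool carry_out, never from a script. Its arguments are lists of equal length, an entry for each row: "claw": the finger opening in cm, from 0 to 9.18; "delta_pos": the shift along the tool's x, y, z in cm, a list of three; "angular": the turn, a rotation vector about the tool's x, y, z in rad, a list of three. In form: {"claw": [claw, ...], "delta_pos": [[dx, dy, dz], ...], "angular": [[ax, ay, az], ...]}. A call has 1 to 20 rows; each row shifts and turns the commanded pose from where the row before left it, along the tool's axes as they then stand; what a row does not reach is not made up. A row lasts 1/10 s, in which the tool goes at most 50 mm and 8.59 degrees, less where a joint would pass 70% of its speed; a pose out of reach is approached as far as the arm can. A call with a gripper value outside its range is refused whole. The fingers move at their own pace and stop on an object; "force" is the grip in N (left out, the last holds). Time passes only in rows, so rows that do not move let the fingers close. It gives the time, the measured TCP pose, the force, the opening and the grip force at its end, in the units of the state.
- arm.observe(): the state, without advancing time (a new reading comes with each control period).
- arm.get_image(name): name is "scene" or "top" or "wrist"; returns a dict with "frame" (480x640x3 uint8, red, green, blue), "mtx" (3x3 intrinsics, pixels), "T" (4x4, takes a point from camera to world coordinates). Camera axes: x right, y down, z forward; pixel columns grow to the right and rows downward; lengths in m; the calibration is good to about 2 mm. The wrist camera is an equidistant fisheye: a pixel r from the principal point sees the ray r / f radians off the axis. A picture is of the moment at which its call begins. There is no depth.
- arm.sign_off(): hands the job in; it is judged then, once.
Trained networks look in a picture, given as the dict that the camera call returned (one of the last four; its "shot" number tells which), for a name from the list of things; names that differ only in an ending like _2 or _b are one class to them, and where a whole thing is asked for, a point or a joint stands for the part that bears it (a point fixed in the world has none). Each returns a list of dicts, best first, with "conf" (0 to 1); they miss things now and then, are a little off and sometimes report something else, mostly with a low value. They report only what shows in the picture. A call takes as long as a camera call. They do not tell look-alikes from the thing itself.
- arm.look_for(label, picture): "centre" ([column, row] as shares, 0 to 1, of the picture: columns of its width, rows of its height, amid what is visible of it).
- arm.trace(label, picture): "region" (480x640 bool, what is visible of it) and "centre" ([column, row] as shares, 0 to 1, of the picture: columns of its width, rows of its height, amid what is visible of it).
- arm.place_of(label, picture): "centre" ([column, row] as shares, 0 to 1, of the picture: columns of its width, rows of its height: a listed point, or the origin of a listed thing).
The state is a dict: "clock": time; "joints": joint angles; "dq": joint speeds; "joint_efforts": joint torques, N m; "position": TCP position; "ee_rot": TCP orientation; "force": force on the tool from outside, world axes, zero at the start; "ft_torque": the same for the moment, N m; "width": opening from 0.0 (shut) to 1.0 (fully open); "gripper_force": force on a finger pad.
Only numpy, scipy, OpenCV 4.12 (cv2) and the standard library are available. Lean on these libraries where they do the work, as an engineer would, in place of code of your own. Each camera call takes 0.05 s, during which the arm holds its last target. There are 200 camera calls.

TASK

Open the safety-capped bottle that is clamped in the vise: press the cap down gently and turn it anticlockwise until you feel its lugs drop in, keep it lightly pressed and turn on until it comes undone, without forcing it against its stop. Lift the cap off without wrenching the thin bottle and set it down in the steel tray, open side down. Leave the things around it where they are.

Things in the scene. Friction and masses are not known exactly. Their poses are not given: they have to be found in the camera images.
- cap: Outer shell of the closure: black ribbed round cap, 55 mm across, 31 mm high, 50 g with the inner cap inside. Origin: centre of its underside, z up. It covers the neck, its skirt 8 mm over the bottle's shoulder. It spins freely on the inner cap and, let go, springs back up. Turning works only while pressed; its yaw says nothing of where the hidden lugs are: feel for them.
- cap_top (a point): Centre of the cap's flat top, 31 mm over its origin. Pressing, from rest: 2 mm down (5 N) the shell's 6 hidden drive lugs touch the inner cap's. Lug on lug it goes no deeper (rigid); turned up to 60 degrees under light load it drops 3 mm more into mesh, solid at 5 mm. A spring lifts it with 8 N in mesh: keep 9 to 18 N on it while turning, following it down.
- bottle: White square plastic bottle, 70 x 70 mm, shoulder 118 mm over its base, clamped immovably upright in the vise. Origin: centre of its base, 20 mm over the bench; z up. Thin-walled: all contact forces on it together (press, side push, pull, stop) must stay under 50 N. The cap's origin rests at x = y = 0, z = 126 mm in this frame.
- neck_rim (a point): Centre of the bottle's mouth, 142 mm over its base, under the cap (cap top 15 mm over it); neck 33 mm wide. The inner cap's 3 lugs hook under 3 neck lugs; 1 mm side play. Driven anticlockwise (from above) 27 degrees (some 0.1 N m, plus up to 10 degrees of slack) it is undone; 39 to 45 is a hard stop: ease off at 0.2 N m. Then it lifts straight off, 20 mm to clear.
- vise: Blue drill-press vise clamped to the bench, bed 215 x 116 mm, jaw tops 58 mm high. Origin: on the bench under the bottle's axis. Its x axis runs from the screw with its tommy bar (ends 150 mm out at -x) to the fixed jaw.
- tray_in (a point): Centre of the inner floor of a shallow steel parts tray fixed on the bench: 160 x 130 mm outside (long side along its x), rim 14 mm high, walls and floor 3 mm thick. Goal place for the cap.
- screwdriver: Bystander: screwdriver 190 mm long lying on the bench along its x axis between vise and tray, under 35 mm high.
- glue_bottle: Bystander: white glue bottle with grey spout, 48 mm across, 132 mm tall, standing on the bench. Origin: centre of its base.
- wood_model: Bystander: plywood model of a house with a tower, base 62 x 96 mm, 116 mm tall. Origin: centre of its base.
- brush_pot: Bystander: steel pot of brushes, 74 mm across, 95 mm high, brush handles up to 170 mm. Origin: centre of its base.
There are look-alikes about, which are no part of the job. There is more than one size of the part that bears cap; the job needs the smallest.

How it is judged:
By the outcome, as a careful person would: the job done as asked, in the order asked, and still so for the second after the job is handed in, with the robot touching nothing.
It also fails if it takes over 61 s, if anything falls off the work surface, if the arm or the gripper's body presses on something with over 40 N, if the wrist force passes 120 N, or if a joint passes its speed limit or range.

## Working session

There is one attempt and no reset: what is moved stays moved. The work goes in short steps, Python scripts to look and compute and a tool call to move; the robot and the scene stay as the last step left them, time stands still between calls to the robot, and variables do not carry over. Pictures are saved under pics/ and viewed, at most 10 in all, crops included, and the job is handed in when it is done.

Besides the shell and the picture viewer there is one more tool, called after ">>>" as a command line: name --argument value ..., lists and objects as JSON in quotes. carry_out: Moves the arm, as the interface text tells. Its arguments: {"type":"object","properties":{"claw":{"type":"array","items":{"type":"number"}},"delta_pos":{"type":"array","items":{"type":"array","items":{"type":"number"}}},"angular":{"type":"array","items":{"type":"array","items":{"type":"number"}}},"force":{"type":"number"}},"required":["claw","delta_pos","angular"]}

```bash
mkdir -p pics; ls
cat > h.py <<'E'
import numpy as np, cv2
from cell import arm
from scipy.spatial.transform import Rotation as R
def ray(p,uv):
    K=p["mtx"];T=p["T"]
    d=np.array([(uv[0]-K[0,2])/K[0,0],(uv[1]-K[1,2])/K[1,1],1.])
    return T[:3,3],T[:3,:3]@d
def onz(p,uv,z):
    o,d=ray(p,uv);return o+d*(z-o[2])/d[2]
def proj(p,X):
    T=np.linalg.inv(p["T"]);c=T[:3,:3]@np.array(X)+T[:3,3];K=p["mtx"]
    return np.array([K[0,0]*c[0]/c[2]+K[0,2],K[1,1]*c[1]/c[2]+K[1,2]])
def save(n,f): cv2.imwrite("pics/"+n+".png",cv2.cvtColor(f,cv2.COLOR_RGB2BGR))
E
python3 - <<'E'
from h import *
s=arm.observe();print({k:np.round(v,3) for k,v in s.items()})
for n in("top","scene"):
    p=arm.get_image(n);save(n,p["frame"])
    print(n,p["mtx"].round(1).tolist(),p["T"].round(3).tolist())
    for l in ["cap","cap_top","bottle","vise","tray_in","screwdriver","glue_bottle","wood_model","brush_pot"]:
        z={"cap_top":.177,"cap":.146,"bottle":.02,"tray_in":.003}.get(l,0)
        for d in arm.place_of(l,p)[:4]:
            uv=np.array(d["centre"])*[640,480];print(l,round(d["conf"],2),uv.round(),onz(p,uv,z).round(3))
E
```

```text
pics
{'clock': np.float64(0.0), 'joints': array([ 1.032,  0.435,  0.025,  1.574, -0.012,  1.134, -0.075]), 'dq': array([-0.001,  0.   ,  0.002,  0.   , -0.001, -0.001,  0.001]), 'joint_efforts': array([ 1.0000e-03, -6.6785e+01,  9.8600e-01, -3.1446e+01, -6.1000e-02,
        4.3000e-02,  0.0000e+00]), 'position': array([ 0.264, -0.566,  0.226]), 'ee_rot': array([-3.066e+00, -6.790e-01,  1.000e-03]), 'force': array([-0.49 , -0.299, -0.819]), 'ft_torque': array([ 0.027, -0.005,  0.031]), 'gripper_force': np.float64(0.0), 'width': np.float64(0.999)}
top [[578.8, 0.0, 313.7], [0.0, 578.8, 243.0], [0.0, 0.0, 1.0]] [[0.007, -0.986, 0.166, 0.427], [-1.0, -0.006, 0.003, 0.035], [-0.002, -0.166, -0.986, 1.064], [0.0, 0.0, 0.0, 1.0]]
cap 0.63 [240. 278.] [0.524 0.154 0.146]
cap 0.6 [157. 285.] [0.513 0.286 0.146]
cap_top 0.95 [171. 384.] [0.361 0.249 0.177]
cap_top 0.89 [152. 284.] [0.511 0.286 0.177]
cap_top 0.78 [237. 277.] [0.523 0.156 0.177]
bottle 0.93 [248. 285.] [0.525 0.156 0.02 ]
tray_in 0.83 [413. 302.] [ 0.497 -0.144  0.003]
screwdriver 0.61 [328. 264.] [0.566 0.011 0.   ]
glue_bottl
[... 345 characters left out ...]
-0.643, 0.79], [0.009, -0.731, -0.682, 0.905], [0.0, 0.0, 0.0, 1.0]]
cap 0.89 [460. 323.] [0.462 0.367 0.146]
cap 0.7 [357. 252.] [0.523 0.149 0.146]
cap 0.69 [402. 372.] [0.598 0.401 0.146]
cap_top 0.91 [467. 304.] [0.447 0.358 0.177]
cap_top 0.84 [403. 358.] [0.599 0.397 0.177]
cap_top 0.66 [360. 244.] [0.526 0.16  0.177]
bottle 0.93 [358. 301.] [0.519 0.161 0.02 ]
vise 0.85 [352. 309.] [0.528 0.158 0.   ]
vise 0.51 [297. 217.] [ 0.498 -0.138  0.   ]
tray_in 0.61 [293. 213.] [ 0.501 -0.151  0.003]
screwdriver 0.67 [299. 264.] [0.565 0.002 0.   ]
glue_bottle 0.68 [203. 302.] [0.782 0.007 0.   ]
wood_model 0.92 [252. 360.] [0.753 0.179 0.   ]
brush_pot 0.78 [183. 235.] [ 0.752 -0.2    0.   ]
```

View pics/top.png

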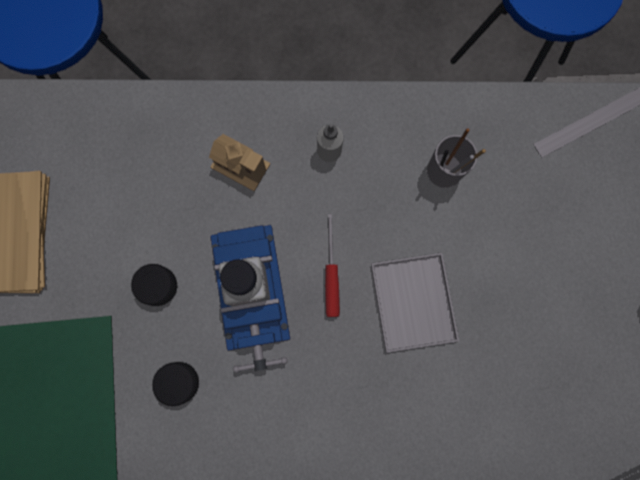

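View pics/scene.png

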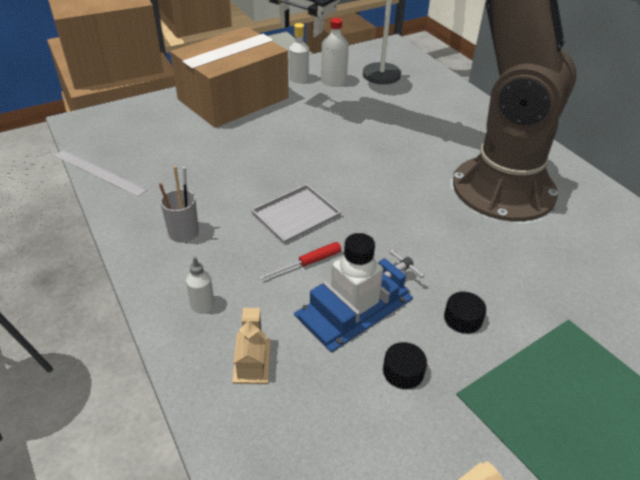

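The caps in the top view: (238,278) on the bottle, and loose ones at (153,285) and (176,384). The one on the bottle fits the description (about 54 mm across, against roughly 80 mm for the other two). I'll confirm that in a crop.

Run:
```python
from h import *
C={"top":[],"scene":[]}
P={}
for k in range(2):
  for n in C:
    p=arm.get_image(n);P[n]=p
    for l in("cap_top","tray_in"):
        g={"cap_top":{"top":(238,277),"scene":(360,245)},"tray_in":{"top":(413,302),"scene":(294,213)}}[l][n]
        for d in arm.place_of(l,p):
            uv=np.array(d["centre"])*[640,480]
            if np.hypot(*(uv-g))<15: C[n].append((l,uv))
    if k==0:
        for d in arm.trace("cap",p):
            m=d["region"].astype(np.uint8);x,y,w,h=cv2.boundingRect(m);print(n,"trace",round(d["conf"],2),x,y,w,h)
    for l in("tray_in","bottle"):
        if k==0:
            for d in arm.trace(l,p)[:2]:
                c=max(cv2.findContours(d["region"].astype(np.uint8),0,2)[0],key=cv2.contourArea)
                b=cv2.boxPoints(cv2.minAreaRect(c));z=.014 if l=="tray_in" else .138
                print(n,l,[onz(p,q,z)[:2].round(3).tolist() for q in b])
for l in("cap_top","tray_in"):
    A=[];b=[]
    for n in C:
        us=[u for a,u in C[n] if a==l]; u=np.mean(us,0);print(l,n,len(us),u.round(1),onz(P[n],u,.177 if l=="cap_top" else .003).round(4))
        o,d=ray(P[n],u);d/=np.linalg.norm(d);M=np.eye(3)-np.outer(d,d);A.append(M);b.append(M@o)
    print(l,"tri",np.linalg.lstsq(np.vstack(A),np.hstack(b),rcond=None)[0].round(4))
# overlay
f=P["top"]["frame"].copy()
save("crop",cv2.resize(f[200:420,120:340],(600,600),interpolation=cv2.INTER_CUBIC))
```

```text
top trace 0.64 130 263 47 44
top trace 0.62 152 361 47 45
top trace 0.58 220 258 37 37
top tray_in [[0.568, -0.065], [0.592, -0.2], [0.429, -0.222], [0.406, -0.091]]
top tray_in [[0.835, 0.033], [0.836, -0.012], [0.762, -0.012], [0.762, 0.033]]
top bottle [[0.549, 0.195], [0.563, 0.121], [0.491, 0.106], [0.478, 0.179]]
top bottle [[0.785, 0.034], [0.786, -0.012], [0.721, -0.012], [0.721, 0.033]]
scene trace 0.87 383 342 45 48
scene trace 0.62 444 291 44 43
scene trace 0.56 344 233 32 33
scene tray_in [[0.589, -0.196], [0.379, -0.239], [0.414, -0.078], [0.606, -0.048]]
scene bottle [[0.633, 0.236], [0.562, 0.131], [0.488, 0.184], [0.564, 0.284]]
cap_top top 2 [237.8 276.2] [0.5236 0.1541 0.177 ]
cap_top scene 2 [360.6 243.4] [0.5249 0.1596 0.177 ]
cap_top tri [0.5232 0.1553 0.1728]
tray_in top 2 [414.6 302.1] [ 0.4972 -0.1468  0.003 ]
tray_in scene 2 [294.5 215.7] [ 0.5032 -0.1403  0.003 ]
tray_in tri [ 0.4983 -0.1486 -0.0055]
```

View pics/crop.png

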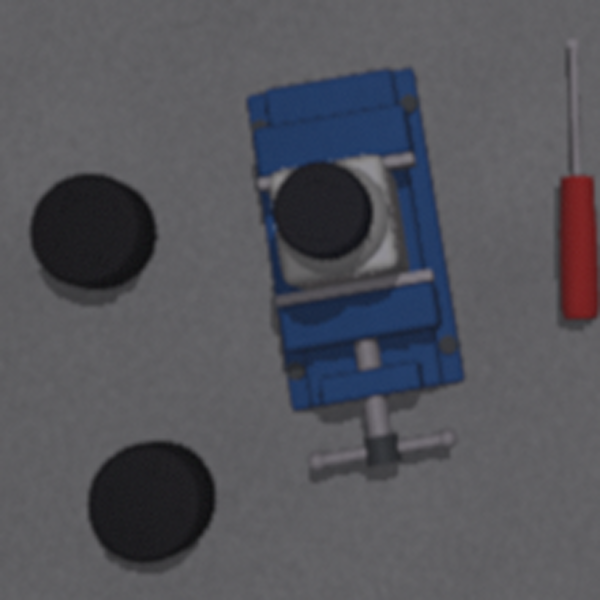

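Confirmed: the small cap on the clamped bottle is at crop (322,210). The two loose caps, at (93,232) and (152,500), are clearly larger. Next I'll move above the bottle.

>>> carry_out --claw '[9.1,9.1,9.1,9.1,9.1,9.1,9.1,9.1,9.1,9.1,9.1,9.1,9.1,9.1,9.1,9.1,9.1,9.1,9.1,9.1]' --delta_pos '[[1.5,-1.5,-0.2],[2.8,-2.8,-0.2],[2.9,-2.9,-0.2],[2.9,-2.9,-0.2],[2.9,-2.9,-0.2],[2.9,-2.9,-0.2],[2.9,-2.9,-0.2],[2.9,-2.9,-0.2],[2.9,-2.9,-0.2],[2.9,-2.9,-0.2],[2.9,-2.9,0],[2.9,-2.9,0],[2.9,-2.9,0],[2.9,-2.9,0],[2.9,-2.9,0],[2.9,-2.9,0],[2.9,-2.9,0],[2.8,-2.8,0],[1.7,-1.8,0],[1.0,-1.0,0]]' --angular '[[0,0,0],[0,0,0],[0,0,0],[0,0,0],[0,0,0],[0,0,0],[0,0,0],[0,0,0],[0,0,0],[0,0,0],[0,0,0],[0,0,0],[0,0,0],[0,0,0],[0,0,0],[0,0,0],[0,0,0],[0,0,0],[0,0,0],[0,0,0]]' --force 30

```text
clock: 3.9
position: [0.5218, 0.145, 0.2467]
ee_rot: [-3.066, -0.683, -0.0]
force: [-0.1, 0.2, -0.5]
width: 0.99
gripper_force: 0.0
```

```bash
cat >> h.py <<'E'
def st():
    s=arm.observe();print({k:np.round(s[k],3).tolist() for k in("clock","joints","position","ee_rot","force","ft_torque","width","gripper_force")});return s
def wray(p,uv):
    K=p["mtx"];T=p["T"];v=np.array([(uv[0]-K[0,2])/K[0,0],(uv[1]-K[1,2])/K[1,1]]);t=np.linalg.norm(v)
    d=np.r_[v/t*np.sin(t),np.cos(t)];return T[:3,3],T[:3,:3]@d
E
python3 - <<'E'
from h import *
s=st();Rm=R.from_rotvec(s["ee_rot"]).as_matrix();print(Rm.round(3))
p=arm.get_image("wrist");save("w1",p["frame"]);print(p["mtx"][0],p["T"].round(3).tolist())
for l in("cap","cap_top"):
  for d in arm.place_of(l,p)[:3]:
    uv=np.array(d["centre"])*[640,480];o,r=wray(p,uv);z=.177 if l=="cap_top" else .146
    X=o+r*(z-o[2])/r[2];print(l,round(d["conf"],2),uv.round(1),X.round(4))
X=np.array([.524,.156,.25]);print("tool delta to .524 .156", ((X-s["position"])@Rm*100).round(2))
E
```

```text
{'clock': 3.9, 'joints': [-0.043, 0.32, -0.424, 1.722, 0.143, 1.13, -1.641], 'position': [0.522, 0.145, 0.247], 'ee_rot': [-3.066, -0.683, -0.0], 'force': [-0.119, 0.174, -0.49], 'ft_torque': [0.001, 0.032, -0.002], 'width': 0.99, 'gripper_force': 0.0}
[[ 0.905  0.424 -0.   ]
 [ 0.424 -0.905  0.001]
 [ 0.    -0.001 -1.   ]]
[371.64829954   0.         321.50499983] [[0.422, -0.872, -0.246, 0.587], [-0.906, -0.407, -0.114, 0.177], [-0.001, 0.272, -0.962, 0.404], [0.0, 0.0, 0.0, 1.0]]
cap 0.87 [167.9 281.3] [0.436  0.2418 0.146 ]
cap 0.71 [308.9 228.4] [0.5232 0.157  0.146 ]
cap_top 0.74 [311.5 240.4] [0.5244 0.1546 0.177 ]
cap_top 0.61 [155.4 290.3] [0.4427 0.2411 0.177 ]
tool delta to .524 .156 [ 0.66 -0.9  -0.33]
```

View pics/w1.png

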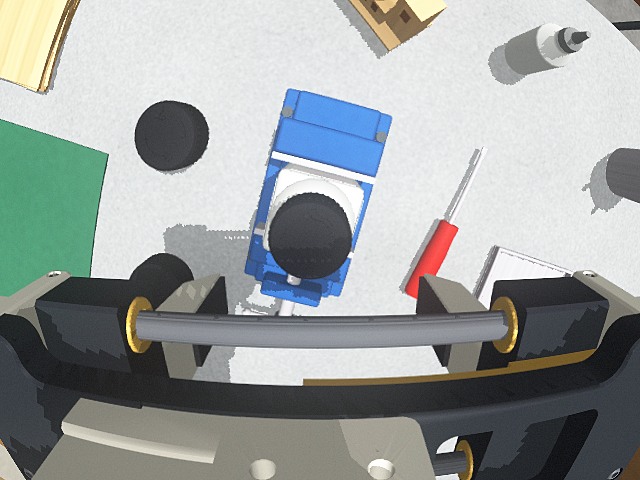

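>>> carry_out --claw '[9.1,9.1,9.1,9.1,9.1,9.1,9.1,9.1,9.1,9.1,9.1,9.1]' --delta_pos '[[0.3,-0.4,0],[0.34,-0.46,0],[0,0,0.5],[0,0,1.2],[0,0,1.5],[0,0,1.5],[0,0,1.5],[0,0,1.5],[0,0,1.2],[0,0,0.6],[0,0,0.2],[0,0,0]]' --angular '[[0,0,0],[0,0,0],[0,0,0],[0,0,0],[0,0,0],[0,0,0],[0,0,0],[0,0,0],[0,0,0],[0,0,0],[0,0,0],[0,0,0]]'

```text
clock: 5.25
position: [0.5239, 0.153, 0.1497]
ee_rot: [-3.067, -0.679, -0.0]
force: [0.2, 1.2, -0.1]
width: 0.993
gripper_force: 0.0
```

Run:
```python
from h import *
s=st();Rm=R.from_rotvec(s["ee_rot"]).as_matrix()
for k in range(2):
  for n in("top","scene","wrist"):
    p=arm.get_image(n)
    for d in arm.place_of("cap_top",p)[:4]:
      uv=np.array(d["centre"])*[640,480];o,r=(wray if n=="wrist" else ray)(p,uv)
      X=o+r*(.177-o[2])/r[2]
      if np.hypot(*(X[:2]-[.524,.156]))<.03: print(n,round(d["conf"],2),X.round(4),"tool cm",((X-s["position"])@Rm*100).round(2))
save("w2",p["frame"])
```

```text
{'clock': 5.25, 'joints': [-0.079, 0.422, -0.407, 1.837, 0.205, 0.924, -1.713], 'position': [0.524, 0.153, 0.15], 'ee_rot': [-3.067, -0.679, -0.0], 'force': [0.175, 1.236, -0.053], 'ft_torque': [0.012, -0.029, -0.005], 'width': 0.993, 'gripper_force': 0.0}
scene 0.85 [0.5254 0.1642 0.177 ] tool cm [ 0.61 -0.96 -2.73]
wrist 0.7 [0.5238 0.156  0.177 ] tool cm [ 0.12 -0.28 -2.73]
scene 0.85 [0.518  0.1617 0.177 ] tool cm [-0.16 -1.03 -2.73]
wrist 0.67 [0.5241 0.1548 0.177 ] tool cm [ 0.1  -0.16 -2.73]
```

View pics/w2.png

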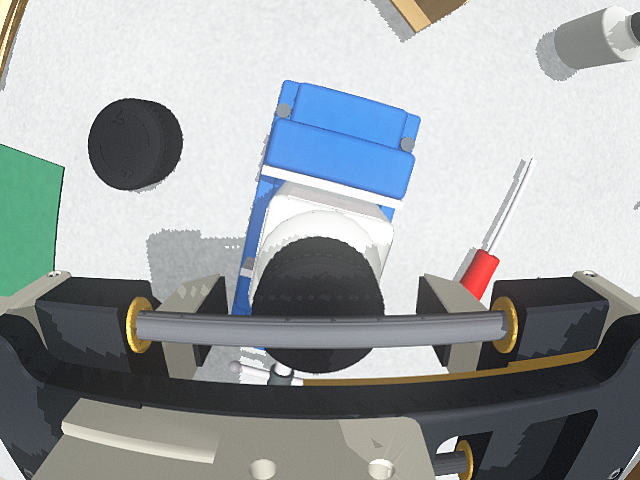

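The cap sits between the fingers, centred about column 318 with the finger midpoint at 321. I'll nudge to centre it and close gently.

>>> carry_out --claw '[9.1,9.1,5.8,5.8,5.0,5.0,5.0,5.0,5.0,5.0]' --delta_pos '[[0.1,-0.2,0],[0,0,0],[0,0,0],[0,0,0],[0,0,0],[0,0,0],[0,0,0],[0,0,0],[0,0,0],[0,0,0]]' --angular '[[0,0,0],[0,0,0],[0,0,0],[0,0,0],[0,0,0],[0,0,0],[0,0,0],[0,0,0],[0,0,0],[0,0,0]]' --force 8

```text
clock: 6.85
position: [0.524, 0.155, 0.1497]
ee_rot: [3.067, 0.679, 0.0]
force: [0.3, -1.8, 1.3]
width: 0.605
gripper_force: 8.0
```

```bash
python3 -c "
from h import *
s=st();print(s['force']@R.from_rotvec(s['ee_rot']).as_matrix())"
```

```text
{'clock': 6.85, 'joints': [-0.082, 0.423, -0.407, 1.835, 0.205, 0.924, -1.717], 'position': [0.524, 0.155, 0.15], 'ee_rot': [3.067, 0.679, 0.0], 'force': [0.263, -1.796, 1.286], 'ft_torque': [-0.302, -0.091, 0.074], 'width': 0.605, 'gripper_force': 8.0}
[-0.51943695  1.73953756 -1.28544618]
```

>>> carry_out --claw '[5.0,5.0,5.0,5.0,5.0,5.0,5.0,5.0]' --delta_pos '[[0,0.03,0],[0,0,0],[0,0,0],[0,0,0.06],[0,0,0.06],[0,0,0.06],[0,0,0.06],[0,0,0]]' --angular '[[0,0,0],[0,0,0],[0,0,0],[0,0,0],[0,0,0],[0,0,0],[0,0,0],[0,0,0]]' --force 35

```text
clock: 7.65
position: [0.524, 0.1549, 0.1474]
ee_rot: [3.067, 0.679, 0.0]
force: [-1.8, -1.2, 4.6]
width: 0.599
gripper_force: 35.0
```

```bash
python3 -c "
from h import *
s=st();print(s['force']@R.from_rotvec(s['ee_rot']).as_matrix())"
```

```text
{'clock': 7.65, 'joints': [-0.083, 0.426, -0.406, 1.838, 0.207, 0.919, -1.718], 'position': [0.524, 0.155, 0.147], 'ee_rot': [3.067, 0.679, 0.0], 'force': [-1.803, -1.15, 4.586], 'ft_torque': [-0.291, 0.353, 0.027], 'width': 0.599, 'gripper_force': 35.002}
[-2.11905774  0.28228463 -4.58672245]
```

>>> carry_out --claw '[5.0,5.0,5.0]' --delta_pos '[[0,0,0.05],[0,0,0.05],[0,0,0]]' --angular '[[0,0,0],[0,0,0],[0,0,0]]'

```text
clock: 7.95
position: [0.5241, 0.155, 0.1466]
ee_rot: [3.067, 0.679, 0.0]
force: [-1.7, -2.2, 8.0]
width: 0.599
gripper_force: 35.0
```

```bash
python3 -c "
from h import *
s=st();print(s['force']@R.from_rotvec(s['ee_rot']).as_matrix())"
```

```text
{'clock': 7.95, 'joints': [-0.083, 0.427, -0.406, 1.839, 0.208, 0.917, -1.719], 'position': [0.524, 0.155, 0.147], 'ee_rot': [3.067, 0.679, 0.0], 'force': [-1.692, -2.213, 7.978], 'ft_torque': [-0.357, 0.496, -0.015], 'width': 0.599, 'gripper_force': 35.003}
[-2.46534164  1.29309675 -7.9783327 ]
```

>>> carry_out --claw '[5.0,5.0,5.0,5.0,5.0]' --delta_pos '[[0,0,0.04],[0,0,0],[0,0,0],[0,0,0],[0,0,0]]' --angular '[[0,0,0],[0,0,-0.05],[0,0,-0.05],[0,0,-0.05],[0,0,0]]'

```text
clock: 8.45
position: [0.5241, 0.1549, 0.1462]
ee_rot: [3.007, 0.91, 0.001]
force: [-0.8, -1.5, 4.8]
width: 0.595
gripper_force: 35.0
```

```bash
python3 -c "
from h import *
s=st();print(s['force']@R.from_rotvec(s['ee_rot']).as_matrix())"
```

```text
{'clock': 8.45, 'joints': [-0.057, 0.433, -0.442, 1.837, 0.228, 0.921, -1.585], 'position': [0.524, 0.155, 0.146], 'ee_rot': [3.007, 0.91, 0.001], 'force': [-0.759, -1.512, 4.815], 'ft_torque': [-0.274, 0.273, 0.004], 'width': 0.595, 'gripper_force': 35.002}
[-1.46815661  0.83873827 -4.81491798]
```

>>> carry_out --claw '[5.0,5.0,5.0,5.0]' --delta_pos '[[0,0,0.05],[0,0,0.05],[0,0,0.04],[0,0,0]]' --angular '[[0,0,0],[0,0,0],[0,0,0],[0,0,0]]'

```text
clock: 8.85
position: [0.5241, 0.1549, 0.1448]
ee_rot: [3.008, 0.907, 0.0]
force: [-1.8, -2.3, 7.0]
width: 0.6
gripper_force: 35.0
```

```bash
python3 -c "
from h import *
s=st();print(s['force']@R.from_rotvec(s['ee_rot']).as_matrix())"
```

```text
{'clock': 8.85, 'joints': [-0.058, 0.435, -0.441, 1.839, 0.229, 0.918, -1.588], 'position': [0.524, 0.155, 0.145], 'ee_rot': [3.008, 0.907, 0.0], 'force': [-1.827, -2.264, 6.998], 'ft_torque': [-0.389, 0.442, 0.072], 'width': 0.6, 'gripper_force': 35.003}
[-2.77321301  0.8783373  -6.99806195]
```

>>> carry_out --claw '[5.0,5.0,5.0,5.0]' --delta_pos '[[0,0,0.05],[0,0,0.05],[0,0,0.03],[0,0,0]]' --angular '[[0,0,0],[0,0,0],[0,0,0],[0,0,0]]'

```text
clock: 9.25
position: [0.5241, 0.1549, 0.1437]
ee_rot: [3.008, 0.907, 0.001]
force: [-2.3, -0.8, 8.5]
width: 0.595
gripper_force: 35.0
```

```bash
python3 -c "
from h import *
s=st();print(s['force']@R.from_rotvec(s['ee_rot']).as_matrix())"
```

```text
{'clock': 9.25, 'joints': [-0.058, 0.436, -0.441, 1.84, 0.229, 0.916, -1.589], 'position': [0.524, 0.155, 0.144], 'ee_rot': [3.008, 0.907, 0.001], 'force': [-2.315, -0.836, 8.512], 'ft_torque': [-0.437, 0.57, 0.095], 'width': 0.595, 'gripper_force': 35.004}
[-2.38842464 -0.579696   -8.51262839]
```

>>> carry_out --claw '[5.0,5.0,5.0]' --delta_pos '[[-0.03,0,0.05],[0,0,0.05],[0,0,0]]' --angular '[[0,0,0],[0,0,0],[0,0,0]]'

```text
clock: 9.55
position: [0.5241, 0.155, 0.1435]
ee_rot: [3.007, 0.907, 0.002]
force: [-4.1, -3.2, 16.7]
width: 0.597
gripper_force: 35.0
```

```bash
python3 -c "
from h import *
s=st();print(s['force']@R.from_rotvec(s['ee_rot']).as_matrix())"
```

```text
{'clock': 9.55, 'joints': [-0.059, 0.436, -0.441, 1.841, 0.23, 0.914, -1.589], 'position': [0.524, 0.155, 0.143], 'ee_rot': [3.007, 0.907, 0.002], 'force': [-4.057, -3.216, 16.69], 'ft_torque': [-0.59, 1.005, 0.12], 'width': 0.597, 'gripper_force': 35.008}
[ -5.1376854    0.44915511 -16.69635906]
```

>>> carry_out --claw '[5.0,5.0,5.0,5.0]' --delta_pos '[[-0.04,0,-0.04],[0,0,0],[0,0,0],[0,0,0]]' --angular '[[0,0,0],[0,0,-0.04],[0,0,-0.04],[0,0,0]]'

```text
clock: 9.95
position: [0.5241, 0.1549, 0.1436]
ee_rot: [2.968, 1.029, 0.003]
force: [-2.4, -1.4, 12.8]
width: 0.597
gripper_force: 35.0
```

```bash
cat >> h.py <<'E'
def q():
    s=arm.observe();r=R.from_rotvec(s["ee_rot"]);M=r.as_matrix()
    print(s["clock"].round(2),"pos",s["position"].round(4),"yaw",np.degrees(np.arctan2(M[1,0],M[0,0])).round(2),"F",(s["force"]@M).round(2),"T",(s["ft_torque"]@M).round(3),"q7",s["joints"][6].round(3),"w",s["width"].round(3))
E
python3 -c "
from h import *
q()"
```

```text
Traceback (most recent call last):
  File "h.py", line 21, in q
    print(s["clock"].round(2),"pos",s["position"].round(4),"yaw",np.degrees(np.arctan2(M[1,0],M[0,0])).round(2),"F",(s["force"]@M).round(2),"T",(s["ft_torque"]@M).round(3),"q7",s["joints"][6].round(3),"w",s["width"].round(3))
          ^^^^^^^^^^^^^^^^
AttributeError: 'float' object has no attribute 'round'
```

```bash
sed -i 's/print(s\["clock"\].round(2)/print(round(s["clock"],2)/; s/s\["width"\].round(3))$/np.round(s["width"],3))/' h.py
python3 -c "
from h import *
q()"
```

```text
9.95 pos [0.5241 0.1549 0.1436] yaw 38.22 F [ -2.78  -0.39 -12.85] T [ 0.06  -0.6   -0.014] q7 -1.517 w 0.597
```

>>> carry_out --claw '[5.0,5.0,5.0,5.0]' --delta_pos '[[0,0,0],[0,0,0],[0,0,0],[0,0,0]]' --angular '[[0,0,-0.04],[0,0,-0.04],[0,0,-0.04],[0,0,0]]'

```text
clock: 10.35
position: [0.5241, 0.1549, 0.1436]
ee_rot: [2.901, 1.205, 0.003]
force: [-2.6, -0.8, 11.9]
width: 0.597
gripper_force: 35.0
```

```bash
python3 -c "
from h import *
q()"
```

```text
10.35 pos [0.5241 0.1549 0.1436] yaw 45.09 F [ -2.38  -1.28 -11.95] T [ 0.142 -0.556  0.105] q7 -1.412 w 0.597
```

>>> carry_out --claw '[5.0,5.0,5.0,5.0]' --delta_pos '[[0,0,0],[0,0,0],[0,0,0],[0,0,0]]' --angular '[[0,0,-0.04],[0,0,-0.04],[0,0,-0.04],[0,0,0]]'

```text
clock: 10.75
position: [0.5244, 0.1551, 0.1437]
ee_rot: [2.824, 1.376, 0.004]
force: [-0.2, -0.2, 11.1]
width: 0.599
gripper_force: 35.0
```

```bash
python3 -c "
from h import *
q()"
```

```text
10.75 pos [0.5244 0.1551 0.1437] yaw 51.96 F [ -0.22   0.   -11.08] T [ 0.029 -0.305  0.093] q7 -1.308 w 0.599
```

>>> carry_out --claw '[5.0,5.0,5.0,5.0]' --delta_pos '[[0,0,0],[0,0,0],[0,0,0],[0,0,0]]' --angular '[[0,0,-0.04],[0,0,-0.04],[0,0,-0.04],[0,0,0]]'

```text
clock: 11.15
position: [0.5245, 0.1553, 0.1437]
ee_rot: [2.736, 1.543, 0.004]
force: [-1.2, -1.0, 9.7]
width: 0.6
gripper_force: 35.0
```

```bash
python3 -c "
from h import *
q()"
```

```text
11.15 pos [0.5245 0.1553 0.1437] yaw 58.84 F [-1.44 -0.51 -9.73] T [ 0.019 -0.128  0.099] q7 -1.203 w 0.6
```

>>> carry_out --claw '[5.0,5.0,5.0,5.0]' --delta_pos '[[0,0,0.04],[0,0,0],[0,0,0],[0,0,0]]' --angular '[[0,0,-0.03],[0,0,-0.03],[0,0,-0.03],[0,0,0]]'

```text
clock: 11.55
position: [0.5247, 0.1554, 0.1436]
ee_rot: [2.664, 1.664, 0.005]
force: [-1.1, -1.3, 13.7]
width: 0.6
gripper_force: 35.0
```

```bash
python3 -c "
from h import *
q()"
```

```text
11.55 pos [0.5247 0.1554 0.1436] yaw 63.98 F [ -1.63  -0.39 -13.66] T [ 0.134 -0.217  0.12 ] q7 -1.125 w 0.6
```

>>> carry_out --claw '[5.0,5.0,5.0,5.0]' --delta_pos '[[0,0,0],[0,0,0],[0,0,0],[0,0,0]]' --angular '[[0,0,-0.03],[0,0,-0.03],[0,0,-0.03],[0,0,0]]'

```text
clock: 11.95
position: [0.5248, 0.1555, 0.1436]
ee_rot: [2.586, 1.782, 0.005]
force: [-0.9, -1.6, 13.3]
width: 0.6
gripper_force: 35.0
```

```bash
python3 -c "
from h import *
q()"
```

```text
11.95 pos [0.5248 0.1555 0.1436] yaw 69.14 F [ -1.77  -0.21 -13.28] T [ 0.071 -0.144  0.049] q7 -1.047 w 0.6
```

>>> carry_out --claw '[5.0,5.0,5.0]' --delta_pos '[[0,0,0],[0,0,0],[0,0,0]]' --angular '[[0,0,-0.03],[0,0,-0.03],[0,0,0]]'

```text
clock: 12.25
position: [0.5248, 0.1555, 0.1436]
ee_rot: [2.532, 1.859, 0.006]
force: [-0.5, -0.1, 13.3]
width: 0.601
gripper_force: 35.0
```

```bash
python3 -c "
from h import *
q()"
```

```text
12.25 pos [0.5248 0.1555 0.1436] yaw 72.58 F [ -0.16  -0.43 -13.31] T [-0.007 -0.115  0.021] q7 -0.995 w 0.601
```

>>> carry_out --claw '[5.0,5.0,5.0]' --delta_pos '[[0,0,0],[0,0,0],[0,0,0]]' --angular '[[0,0,-0.02],[0,0,-0.02],[0,0,0]]'

```text
clock: 12.55
position: [0.5248, 0.1555, 0.1436]
ee_rot: [2.494, 1.909, 0.006]
force: [0.1, 0.1, 12.7]
width: 0.596
gripper_force: 35.0
```

```bash
python3 -c "
from h import *
q()"
```

```text
12.55 pos [0.5248 0.1555 0.1436] yaw 74.85 F [  0.14   0.07 -12.67] T [ 0.006 -0.108  0.062] q7 -0.961 w 0.596
```

>>> carry_out --claw '[5.0,5.0,5.0,5.0,5.0,5.0,5.0,5.0]' --delta_pos '[[0,0,-0.12],[0,0,-0.12],[0,0,-0.12],[0,0,-0.12],[0,0,-0.12],[0,0,-0.12],[0,0,-0.12],[0,0,0]]' --angular '[[0,0,0],[0,0,0],[0,0,0],[0,0,0],[0,0,0],[0,0,0],[0,0,0],[0,0,0]]'

```text
clock: 13.35
position: [0.5233, 0.1546, 0.1506]
ee_rot: [-2.495, -1.908, 0.0]
force: [1.7, 1.4, 2.5]
width: 0.599
gripper_force: 35.0
```

```bash
python3 -c "
from h import *
q()"
```

```text
13.35 pos [0.5233 0.1546 0.1506] yaw 74.82 F [ 1.83  1.25 -2.53] T [-0.473  0.504  0.029] q7 -0.953 w 0.599
```

>>> carry_out --claw '[5.0,5.0,5.0]' --delta_pos '[[0,0,-0.1],[0,0,-0.1],[0,0,0]]' --angular '[[0,0,0],[0,0,0],[0,0,0]]'

```text
clock: 13.65
position: [0.5229, 0.1542, 0.1522]
ee_rot: [-2.495, -1.908, 0.002]
force: [0.7, 1.3, -1.1]
width: 0.597
gripper_force: 35.0
```

```bash
python3 -c "
from h import *
q()"
```

```text
13.65 pos [0.5229 0.1542 0.1522] yaw 74.81 F [1.45 0.38 1.08] T [-0.251  0.211 -0.005] q7 -0.952 w 0.597
```

>>> carry_out --claw '[5.0,5.0,5.0,5.0]' --delta_pos '[[0,0,-0.1],[0,0,-0.1],[0,0,-0.1],[0,0,0]]' --angular '[[0,0,0],[0,0,0],[0,0,0],[0,0,0]]'

```text
clock: 14.05
position: [0.5232, 0.1543, 0.1557]
ee_rot: [2.496, 1.908, -0.001]
force: [-0.7, 0.0, -0.6]
width: 0.604
gripper_force: 35.0
```

```bash
python3 -c "
from h import *
q()"
```

```text
14.05 pos [0.5232 0.1543 0.1557] yaw 74.81 F [-0.18 -0.69  0.61] T [-0.058  0.029  0.001] q7 -0.949 w 0.604
```

>>> carry_out --claw '[5.0,5.0,5.0,5.0]' --delta_pos '[[0,0,-0.1],[0,0,-0.1],[0,0,-0.1],[0,0,0]]' --angular '[[0,0,0],[0,0,0],[0,0,0],[0,0,0]]'

```text
clock: 14.45
position: [0.5235, 0.1546, 0.1588]
ee_rot: [2.495, 1.908, 0.0]
force: [0.2, 0.0, -0.5]
width: 0.6
gripper_force: 35.0
```

```bash
python3 -c "
from h import *
q()"
```

```text
14.45 pos [0.5235 0.1546 0.1588] yaw 74.82 F [0.1  0.2  0.45] T [-0.031  0.019 -0.029] q7 -0.946 w 0.6
```

The pull is about zero, so the cap is undone. I'll lift it straight up, then align with the tray.

>>> carry_out --claw '[5.0,5.0,5.0,5.0,5.0,5.0,5.0,5.0,5.0,5.0,5.0,5.0,5.0,5.0]' --delta_pos '[[0,0,-0.3],[0,0,-0.5],[0,0,-0.6],[0,0,-0.8],[0,0,-1],[0,0,-1.2],[0,0,-1.0],[0,0,-0.6],[0,0,0],[0,0,0],[0,0,0],[0,0,0],[0,0,0],[0,0,0]]' --angular '[[0,0,0],[0,0,0],[0,0,0],[0,0,0],[0,0,0],[0,0,0],[0,0,0],[0,0,0],[0,0,-0.08],[0,0,-0.1],[0,0,-0.1],[0,0,-0.1],[0,0,-0.04],[0,0,0]]'

```text
clock: 15.85
position: [0.5234, 0.1544, 0.2187]
ee_rot: [-2.042, -2.387, 0.0]
force: [0.7, -0.4, 0.3]
width: 0.6
gripper_force: 35.0
```

Run:
```python
from h import *
q();s=arm.observe();M=R.from_rotvec(s["ee_rot"]).as_matrix()
for n in("top","scene"):
    p=arm.get_image(n)
    for d in arm.place_of("tray_in",p)[:1]:
        uv=np.array(d["centre"])*[640,480];print(n,d["conf"],onz(p,uv,.003).round(4))
    if n=="scene": save("s3",cv2.resize(p["frame"][120:360,200:520],(800,600)))
X=np.array([.498,-.146,s["position"][2]]);print(((X-s["position"])@M*100).round(2))
```

```text
15.85 pos [0.5234 0.1544 0.2187] yaw 98.9 F [-0.55  0.64 -0.31] T [-0.117 -0.04  -0.023] q7 -0.522 w 0.6
top 0.95 [ 0.4961 -0.1454  0.003 ]
scene 0.7 [ 0.5008 -0.1437  0.003 ]
[-29.29  -7.15   0.  ]
```

View pics/s3.png

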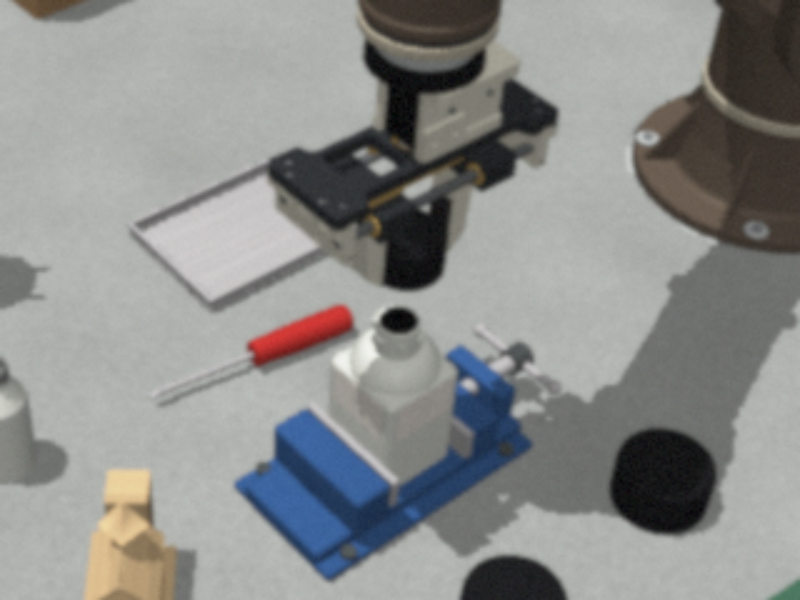

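The cap is held and the bottle mouth is open at (398,320). Moving to the tray.

>>> carry_out --claw '[5.0,5.0,5.0,5.0,5.0,5.0,5.0,5.0,5.0,5.0,5.0,5.0,5.0,5.0,5.0,5.0,5.0,5.0,5.0,5.0]' --delta_pos '[[-1,-0.25,0],[-2,-0.5,0],[-2.8,-0.7,0],[-3,-0.7,0],[-3,-0.7,0],[-3,-0.7,0],[-3,-0.7,0],[-3,-0.7,0],[-3,-0.7,0],[-2.5,-0.6,0],[-2,-0.5,0],[-1,-0.25,0],[0,0,1],[0,0,2],[0,0,3],[0,0,3],[0,0,3],[0,0,2],[0,0,1.5],[0,0,0.5]]' --angular '[[0,0,0],[0,0,0],[0,0,0],[0,0,0],[0,0,0],[0,0,0],[0,0,0],[0,0,0],[0,0,0],[0,0,0],[0,0,0],[0,0,0],[0,0,0],[0,0,0],[0,0,0],[0,0,0],[0,0,0],[0,0,0],[0,0,0],[0,0,0]]'

```text
clock: 18.05
position: [0.4983, -0.1439, 0.0567]
ee_rot: [-2.038, -2.386, 0.001]
force: [-0.4, -0.2, 0.1]
width: 0.593
gripper_force: 35.0
```

Run:
```python
from h import *
q();s=arm.observe();M=R.from_rotvec(s["ee_rot"]).as_matrix()
X=np.array([.498,-.146,.007]);print(((X-s["position"])@M*100).round(2))
p=arm.get_image("wrist");save("w4",p["frame"])
```

```text
18.05 pos [ 0.4983 -0.1439  0.0567] yaw 98.99 F [-0.11 -0.41 -0.12] T [-0.124  0.046 -0.022] q7 -0.078 w 0.593
[-0.22 -0.05  4.97]
```

View pics/w4.png

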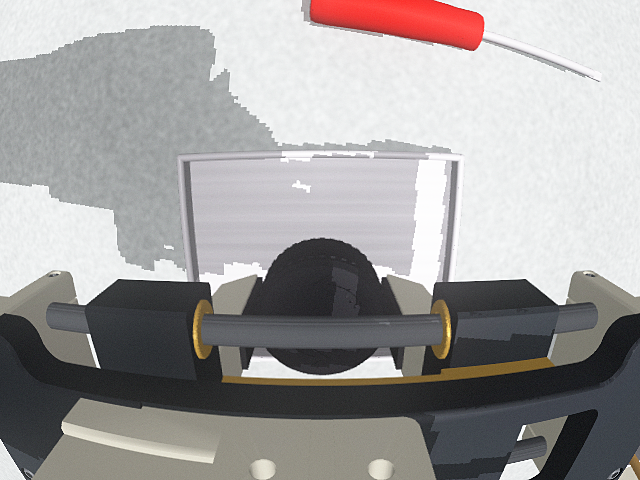

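The cap (column 321) is centred and square over the tray (columns 183–460). Lowering.

>>> carry_out --claw '[5.0,5.0,5.0,5.0,5.0,5.0,5.0,5.0,5.0]' --delta_pos '[[-0.1,0,0.6],[0,0,1.0],[0,0,1.2],[0,0,1.0],[0,0,0.5],[0,0,0.3],[0,0,0.15],[0,0,0.1],[0,0,0]]' --angular '[[0,0,0],[0,0,0],[0,0,0],[0,0,0],[0,0,0],[0,0,0],[0,0,0],[0,0,0],[0,0,0]]'

```text
clock: 19.0
position: [0.4998, -0.1468, 0.0103]
ee_rot: [2.043, 2.386, 0.0]
force: [-0.2, 0.6, -1.0]
width: 0.598
gripper_force: 35.0
```

```bash
python3 -c "
from h import *
q()"
```

```text
19.0 pos [ 0.4998 -0.1468  0.0103] yaw 98.88 F [ 0.63 -0.16  1.  ] T [-0.159 -0.05  -0.006] q7 -0.134 w 0.598
```

>>> carry_out --claw '[5.0,5.0,5.0,5.0,5.0]' --delta_pos '[[0,0,0.12],[0,0,0.12],[0,0,0.1],[0,0,0.06],[0,0,0]]' --angular '[[0,0,0],[0,0,0],[0,0,0],[0,0,0],[0,0,0]]'

```text
clock: 19.5
position: [0.4997, -0.1468, 0.0064]
ee_rot: [2.043, 2.386, -0.0]
force: [-2.1, 0.7, 5.1]
width: 0.598
gripper_force: 35.0
```

```bash
python3 -c "
from h import *
q()"
```

```text
19.5 pos [ 0.4997 -0.1468  0.0064] yaw 98.88 F [ 0.99 -1.93 -5.14] T [0.313 0.013 0.012] q7 -0.139 w 0.598
```

>>> carry_out --claw '[5.0,5.0,5.8,6.2,6.6,6.8,6.8,6.8,6.8,6.8,6.8,6.8,6.8,6.8,6.8,6.8]' --delta_pos '[[0,0,-0.06],[0,0,0],[0,0,0],[0,0,0],[0,0,0],[0,0,0],[0,0,0],[0,0,0],[0,0,-0.4],[0,0,-0.8],[0,0,-1.5],[0,0,-2],[0,0,-3],[0,0,-3],[0,0,-2],[0,0,0]]' --angular '[[0,0,0],[0,0,0],[0,0,0],[0,0,0],[0,0,0],[0,0,0],[0,0,0],[0,0,0],[0,0,0],[0,0,0],[0,0,0],[0,0,0],[0,0,0],[0,0,0],[0,0,0],[0,0,0]]'

```text
clock: 21.1
position: [0.5015, -0.1468, 0.1371]
ee_rot: [2.04, 2.383, 0.004]
force: [-0.3, -0.2, 0.1]
width: 0.743
gripper_force: 0.0
```

Run:
```python
from h import *
q()
a=arm.get_image("wrist")["frame"];b=arm.get_image("scene")["frame"]
save("end",np.vstack([cv2.resize(a[60:400],(560,298)),cv2.resize(b[100:400,120:480],(560,300))[:, :]]))
```

```text
21.1 pos [ 0.5015 -0.1468  0.1371] yaw 98.88 F [-0.13 -0.3  -0.06] T [-0.127 -0.037 -0.   ] q7 0.01 w 0.743
```

View pics/end.png

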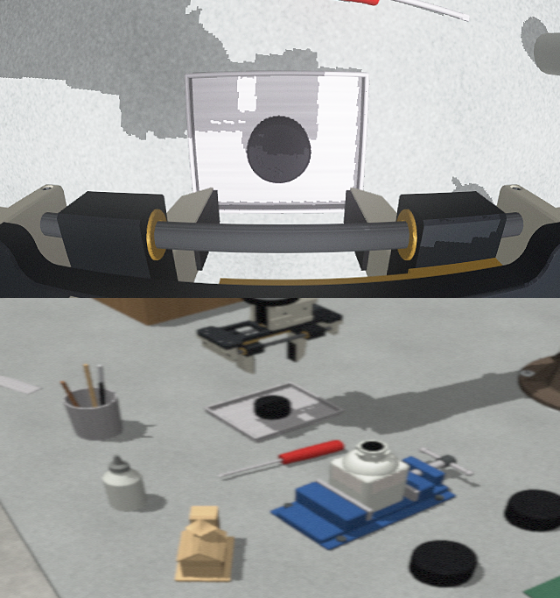

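The cap lies flat in the middle of the tray (278,150 in the wrist half of the picture), nothing else has moved, and the gripper is clear. Handing in.

```bash
python3 -c "
from cell import arm
print(arm.sign_off())"
```

```text
the job is handed in; nothing more can be done
None
```

The cap was unscrewed, lifted off and set down in the middle of the steel tray, open side down, at about 21 s; the bystanders look unmoved in the last picture, and the job is handed in (no verdict was returned).

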